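Push the stuck spice jar down to the feed stop

ROBOT

A 7-joint arm with a two-finger parallel gripper is mounted at the origin on the work surface. World frame = base frame: x ahead of the robot, y to its left, z up, the work surface at z = 0. Lengths are in mm, angles in degrees, forces in N, time in s.
With the tool pointing down it reaches from about 350 to 900 mm from the base axis. Payload 7.2 kg.
Tool frame: the origin (TCP) lies at the very end of the fingers, on their centre line; the grasp point (between the pads) lies 19 mm behind it; z points along the fingers, y is the direction in which the jaws open and shut (so a half turn about z gives the same grasp; the last joint's range is limited). The gripper opens to 85 mm and grips with 20 to 120 N. Pads are 22 mm wide; open, the fingers measure 114 mm over their backs; the gripper's body (76 mm by 85 mm) begins 54 mm behind the grasp point. The pads swing forward as they close: fully open they stand 13 mm farther back than shut.
Start: joints at [68.629, 23.554, -0.728, 91.456, 0.321, 64.991, -4.71], TCP at [187.552, -596.199, 231.297] pointing down, gripper open.
Joint ranges: [-169.25, 169.25], [-16.82, 113.86], [-84.01, 82.57], [7.8, 145.47], [-59.2, 239.2], [7.22, 106.19], [-163.78, 163.78]. Speed limits (degrees/s): [136.94, 136.94, 172.46, 172.46, 180, 180, 180].

INTERFACE

Orientations are given as [roll, pitch, yaw] about the fixed x, y, z axes, in that order (R = Rz(yaw) Ry(pitch) Rx(roll)).
In Python, from cell import sense, grab_frame, camera_model, job gives the robot as it stands. The module is installed in compiled form; this text tells all that it offers.
- The arm moves only by the tool carry_out, never from a script. Its argument "motion" is a list of rows, each a list of 7 numbers: the shift along the tool's x, y, z in m, then the turn, a rotation vector about the tool's x, y, z in rad, then the finger opening in m, from 0 to 0.0854. A call has 1 to 5 rows; each row shifts and turns the commanded pose from where the row before left it, along the tool's axes as they then stand; what a row does not reach is not made up. A row lasts 1/10 s, in which the tool goes at most 50 mm and 8.59 degrees, less where a joint would pass 70% of its speed; a pose out of reach is approached as far as the arm can. A call is refused whole if a number of a shift passes 0.05 or a number of a turn 0.15, either way. A call with a gripper value outside its range is refused whole. The fingers move at their own pace and stop on an object; "grip_force" is the grip in N (left out, the last holds). Time passes only in rows, so rows that do not move let the fingers close. It gives the time, the measured TCP pose, the force and the opening at its end, in the units of the state.
- sense(): the state, without advancing time (a new reading comes with each control period).
- grab_frame(name): name is "scene" or "top"; returns (picture, depth): 400x640x3 uint8, blue, green, red; 400x640 float32, mm along the optical axis (not along the pixel's ray), 0 where there is no reading.
- camera_model(name): a dict with "camera_matrix" (3x3 intrinsics, pixels), "extrinsics" (4x4, takes a point from camera to world coordinates). Camera axes: x right, y down, z forward; pixel columns grow to the right and rows downward; lengths in mm; the calibration is good to about 2 mm. A picture is of the moment at which its call begins. camera_model takes no time and is no camera call.
- job.sign_off(): hands the job in, once; it reports no verdict.
The state is a dict: "time": time; "q": joint angles; "joint_vel": joint speeds; "effort": joint torques, N m; "eef_pos": TCP position; "tool_rot": TCP orientation; "ft_force": force on the tool from outside, world axes, zero at the start; "ft_torque": the same for the moment, N m; "finger_gap": finger opening in mm.
Only numpy, scipy, OpenCV 4.12 (cv2) and the standard library are available. Lean on these libraries where they do the work, as an engineer would, in place of code of your own. Each camera call takes 0.05 s, during which the arm holds its last target. There are 200 camera calls.

TASK

The squat lidded spice jar has stuck partway down one of the two steel feed chutes. Push it down its chute, sliding on the chute floor without lifting it out, until it stands against the stop plate at the low end, then let go of it. Leave the taller, slimmer jar in the other chute where it is.

Things in the scene. Friction and masses are not known exactly. Their poses are not given: they have to be found in the camera images.
- squat_jar: Jar to push: closed amber glass jar, paper label, plain metal lid; cylinder 54 mm across, 50 mm tall over the lid, 100-200 g, standing square on the sloping chute floor. The only squat jar in a chute (a like one stands on the table, not wanted). Starts 90-160 mm upslope of its seat and stays where left, without sliding by itself. Origin: centre of its underside, z its axis.
- chute: Fixed steel chute holding the squat jar, one of two alike lying side by side across the table. Floor 340 mm long, 64 mm wide inside, slope 0.21 rad (12 deg); side walls 16 mm high, 3 mm thick; open above and at the upper end. Origin on the floor surface at mid length and width, 75 mm above the table; x points down the slope along the floor, y across, z square to the floor.
- seat (a point): Where the centre of the jar's underside lies when the jar touches the stop (axes as the chute's, x = 123 mm in its frame). The escapement stop is a dark plate 45 mm tall, 58 mm wide, square across the low end of the chute, its face 27 mm beyond this point; an air cylinder behind it is no higher than the plate.
- tall_jar: Jar to leave alone, standing in the other chute: same glass, label and lid, a cylinder 44 mm across and 85 mm tall. Origin: centre of its underside, z its axis. The chutes' centre lines are 120-200 mm apart.
Not all that is in view belongs to the job. What is shaped like the squat_jar but red or yellow is not meant.

How it is judged:
By the outcome, as a careful person would: the job done as asked, in the order asked, and still so for the second after the job is handed in, with the robot touching nothing.
It also fails if it takes over 40 s, if anything falls off the work surface, if the arm or the gripper's body presses on something with over 40 N, if the wrist force passes 120 N, or if a joint passes its speed limit or range.

## Working session

There is one attempt and no reset: what is moved stays moved. The work goes in short steps, Python scripts to look and compute and a tool call to move; the robot and the scene stay as the last step left them, time stands still between calls to the robot, and variables do not carry over. Pictures are saved under pics/ and viewed, about 8 in all and at most 12, crops included, and the job is handed in when it is done.

Besides the shell and the picture viewer there is one more tool, called after "Call:" in YAML: its name, and indented under it one key for each argument. carry_out: Moves the arm, as the interface text tells. Its arguments: {"type":"object","properties":{"motion":{"type":"array","items":{"type":"array","items":{"type":"number"}}},"grip_force":{"type":"number"}},"required":["motion"]}

```bash
mkdir -p pics; cat > h.py <<'E'
import numpy as np, cv2
from cell import sense, grab_frame, camera_model, job
def cloud(name):
    im,d=grab_frame(name); m=camera_model(name); K=np.array(m["camera_matrix"]);T=np.array(m["extrinsics"])
    v,u=np.mgrid[:400,:640]
    P=np.stack([(u-K[0,2])/K[0,0]*d,(v-K[1,2])/K[1,1]*d,d],-1)@T[:3,:3].T+T[:3,3]
    P[d==0]=np.nan
    return im,d,P
E
python3 - <<'E'
from h import *
for n in("scene","top"):
    im,d,P=cloud(n); cv2.imwrite(f"pics/{n}0.png",im); np.savez(f"{n}0.npz",im=im,P=P)
    print(n,np.round(camera_model(n)["extrinsics"],2).tolist())
print(sense())
E
```

```text
scene [[-0.48, 0.48, -0.73, 958.85], [0.88, 0.25, -0.41, 191.4], [-0.01, -0.84, -0.54, 438.85], [0.0, 0.0, 0.0, 1.0]]
top [[-0.01, -1.0, 0.1, 396.64], [-1.0, 0.01, -0.02, -74.4], [0.02, -0.1, -0.99, 731.34], [0.0, 0.0, 0.0, 1.0]]
{'time': 0.1, 'q': array([68.62679818, 23.59692375, -0.72690294, 91.49962697,  0.31842211,
       64.98913357, -4.70969214]), 'joint_vel': array([-0.00368623, -0.10632326, -0.02999611, -0.19755028, -0.04531037,
        0.02289375, -0.00697503]), 'effort': array([ 3.82845916e-03, -6.01827192e+01,  6.84973821e-01, -3.00087297e+01,
        1.41055058e-02,  6.47499357e-03,  4.07122843e-05]), 'eef_pos': array([ 187.41280227, -595.77365497,  230.51840589]), 'tool_rot': array([-1.79916422e+02,  4.27001579e-03,  1.74646908e+01]), 'ft_force': array([-0.31516102, -0.04366989,  0.26362098]), 'ft_torque': array([ 0.0131552 ,  0.02012047, -0.00632151]), 'finger_gap': 85.27667140701267}
```

View pics/scene0.png

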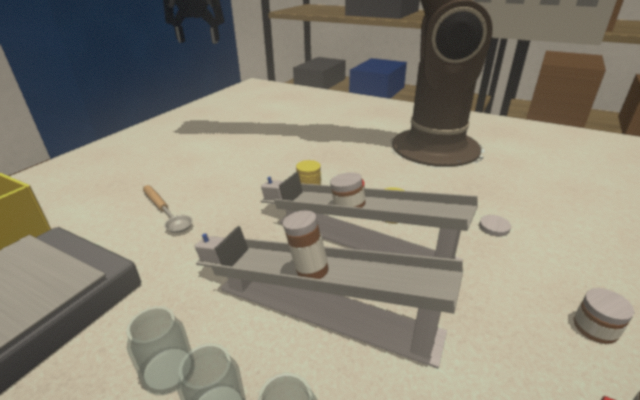

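View pics/top0.png

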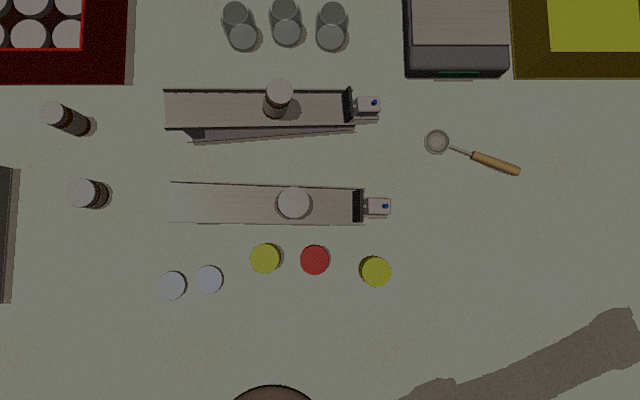

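The squat jar is in the near chute: its lid is at about (294,202) in the top view, and the stop is at (357,205). The low end is towards −y. The tall jar is in the far chute at (279,95).

```bash
cat >> h.py <<'E'
def lid(P, w, lo=40,hi=60):
    pass
E
python3 - <<'E'
import numpy as np
z=np.load("top0.npz");P=z["P"]
for u,v in [(175,203),(200,203),(230,203),(260,203),(294,203),(330,205),(345,205),(356,196),(358,205),(378,205),(279,93),(220,184),(220,224),(340,108),(200,108)]: print((u,v),np.round(P[v,u],1))
# floor plane
F=P[195:213,180:260].reshape(-1,3);F=F[~np.isnan(F).any(1)]
c=F.mean(0);n=np.linalg.svd(F-c)[2][2];n*=np.sign(n[2]);print("n",n,np.degrees(np.arccos(n[2])),"c",c)
x=np.array([n[0]*n[2],n[1]*n[2],-(n[0]**2+n[1]**2)]);
x/=np.linalg.norm(x);print("downslope",x)
R=P[175:235,160:395].reshape(-1,3);R=R[~np.isnan(R).any(1)]
h=(R-c)@n
y=np.cross(n,x)
s=(R-c)@x; t=(R-c)@y
f=(abs(h)<3);print("floor s",np.percentile(s[f],[0,1,99,100]),"t",np.percentile(t[f],[0,1,99,100]))
w=(h>12)&(h<19)&(s<40);print("walls t",np.percentile(t[w],[0,5,50,95,100]))
l=(abs(h-50)<4);print("lid",l.sum(),"s",np.percentile(s[l],[1,50,99]),"t",np.percentile(t[l],[1,50,99]),R[l].mean(0),h[l].mean())
l=(abs(h-45)<6)&(s>140);print("stop s",np.percentile(s[l],[1,10,50,90,99]))
# direction from walls: edges along t per s
for a in range(-60,240,40):
    m=(s>a)&(s<a+40)&(h>8)&(h<19);m1=m&(t<0);m2=m&(t>0)
    print(a,t[m1].mean() if m1.any() else 0,t[m2].mean() if m2.any() else 0, m1.sum(),m2.sum())
E
```

```text
(175, 203) [447.5 150.9 110. ]
(200, 203) [447.8 112.  100.8]
(230, 203) [448.2  63.3  90.2]
(260, 203) [448.4  12.6  81. ]
(294, 203) [445.  -48.8 117.4]
(330, 205) [ 445.9 -112.5   52. ]
(345, 205) [ 445.9 -140.6   48.1]
(356, 196) [ 460.6 -158.9   68. ]
(358, 205) [ 443.4 -160.7   79.5]
(378, 205) [ 444.  -198.7   67. ]
(279, 93) [620.  -27.  155.2]
(220, 184) [480.5  79.2  98.2]
(220, 224) [414.2 101.5   1.1]
(340, 108) [ 632.5 -134.7   45.3]
(200, 108) [615.3 116.1  98.4]
n [-2.23554066e-04 -2.09911272e-01  9.77720414e-01] 12.117159569349687 c [447.22354428  79.9159714   94.19617108]
downslope [-0.00104126 -0.97771986 -0.20991139]
floor s [-81.80070236 -78.9773085  276.4687585  307.92139896] t [-38.1663423  -32.62277773  32.77418202  34.68089185]
walls t [-34.16399686 -32.72140265  32.7215076   36.81495435  37.44278763]
lid 797 s [ 94.21526894 119.19662627 144.71252821] t [-25.34784029  -0.50266011  24.63124226] [446.43731569 -47.13933244 117.98779223] 49.93206985698907
stop s [141.19961746 143.00003622 239.6322506  243.99114122 290.4223446 ]
-60 -31.36802981923392 35.33599688969838 50 61
-20 -32.00355413727906 34.48052079506053 45 61
20 -33.29752852651182 33.72730273964872 48 52
60 -30.506034235594264 31.9808971431963 51 54
100 -33.39228651377327 31.994316462476533 46 52
140 -35.50609013461058 31.137873103665935 44 50
180 -36.021358439151086 30.263515409352095 30 48
220 -24.049630179147574 21.140402369918476 91 71
```

Checks against the given sizes:
- **Slope:** 12.1°, as specified.
- **Lid:** 50 mm above the floor.
- **Chute origin:** z ≈ 75 mm.
- **Jar:** x ≈ 29 mm in the chute frame, so about 94 mm to go to the seat.

I'll push with nearly closed fingers, the tool square to the floor, from the upslope side.

```bash
cat >> h.py <<'E'
from scipy.spatial.transform import Rotation as Ro
X=np.array([-.021,-.9776,-.2099]);X/=np.linalg.norm(X)      # chute x (down slope)
N=np.array([0,-.2099,.9777]);N-=N@X*X;N/=np.linalg.norm(N)
Y=np.cross(N,X); O=np.array([447.0,-8.1,75.3])              # chute origin
G=np.stack([-X,np.cross(-N,-X),-N],1)                       # tool axes wanted
def plan(x,h,n):
    s=sense();p=s["eef_pos"];R=Ro.from_euler("xyz",s["tool_rot"],degrees=True)
    g=O+x*X+h*N; rel=(R.inv()*Ro.from_matrix(G)).as_rotvec()
    print("chute frame",np.round([(p-O)@X,(p-O)@Y,(p-O)@N],1),"turn deg",np.degrees(rel).round(1),"gap",s["finger_gap"],"F",s["ft_force"].round(1),"t",s["time"])
    for k in range(n):
        Rk=R*Ro.from_rotvec(rel*k/n)
        print(np.r_[Rk.inv().apply((g-p)/n)/1000,rel/n].round(3).tolist())
E
python3 -c "
from h import *
plan(-31,130,18)"
```

```text
chute frame [ 547.3 -248.1  275.1] turn deg [  7.7  10.3 -71.1] gap 85.27667140701267 F [-0.3 -0.   0.3] t 0.1
[0.024, -0.027, 0.001, 0.007, 0.01, -0.069]
[0.025, -0.025, 0.002, 0.007, 0.01, -0.069]
[0.027, -0.023, 0.002, 0.007, 0.01, -0.069]
[0.029, -0.021, 0.003, 0.007, 0.01, -0.069]
[0.03, -0.019, 0.003, 0.007, 0.01, -0.069]
[0.031, -0.017, 0.003, 0.007, 0.01, -0.069]
[0.032, -0.015, 0.004, 0.007, 0.01, -0.069]
[0.033, -0.013, 0.004, 0.007, 0.01, -0.069]
[0.034, -0.01, 0.005, 0.007, 0.01, -0.069]
[0.035, -0.008, 0.005, 0.007, 0.01, -0.069]
[0.035, -0.006, 0.006, 0.007, 0.01, -0.069]
[0.035, -0.003, 0.006, 0.007, 0.01, -0.069]
[0.035, -0.001, 0.006, 0.007, 0.01, -0.069]
[0.035, 0.002, 0.007, 0.007, 0.01, -0.069]
[0.035, 0.004, 0.007, 0.007, 0.01, -0.069]
[0.034, 0.007, 0.007, 0.007, 0.01, -0.069]
[0.034, 0.009, 0.008, 0.007, 0.01, -0.069]
[0.033, 0.011, 0.008, 0.007, 0.01, -0.069]
```

Call:
carry_out:
  motion:
    - [0.024,-0.027,0.001,0.007,0.01,-0.069,0.016]
    - [0.025,-0.025,0.002,0.007,0.01,-0.069,0.016]
    - [0.027,-0.023,0.002,0.007,0.01,-0.069,0.016]
    - [0.029,-0.021,0.003,0.007,0.01,-0.069,0.016]
    - [0.03,-0.019,0.003,0.007,0.01,-0.069,0.016]
  grip_force: 30

```text
time: 0.6
eef_pos: [261.1, -431.8, 224.2]
tool_rot: [-178.5, -3.2, 37.4]
ft_force: [0.6, -0.5, -0.1]
finger_gap: 16.2
```

Call:
carry_out:
  motion:
    - [0.031,-0.017,0.003,0.007,0.01,-0.069,0.016]
    - [0.032,-0.015,0.004,0.007,0.01,-0.069,0.016]
    - [0.033,-0.013,0.004,0.007,0.01,-0.069,0.016]
    - [0.034,-0.01,0.005,0.007,0.01,-0.069,0.016]
    - [0.035,-0.008,0.005,0.007,0.01,-0.069,0.016]

```text
time: 1.1
eef_pos: [333.4, -268.6, 218.4]
tool_rot: [-178.2, -6.6, 57.1]
ft_force: [0.5, -0.5, -0.4]
finger_gap: 15.8
```

Call:
carry_out:
  motion:
    - [0.035,-0.006,0.005,0.007,0.01,-0.069,0.016]
    - [0.035,-0.003,0.005,0.007,0.01,-0.069,0.016]
    - [0.035,-0.001,0.005,0.007,0.01,-0.069,0.016]
    - [0,0,0,0,0,0,0.016]

```text
time: 1.5
eef_pos: [377.0, -168.2, 217.5]
tool_rot: [-178.6, -8.8, 69.3]
ft_force: [-0.8, -1.6, 0.4]
finger_gap: 16.1
```

```bash
python3 -c "
from h import *
plan(-31,130,6)"
```

```text
chute frame [128.1 -67.3 172.6] turn deg [  2.4   3.  -19.2] gap 16.075015829317106 F [-0.8 -1.6  0.4] t 1.5
[0.029, 0.002, 0.006, 0.007, 0.009, -0.056]
[0.029, 0.003, 0.006, 0.007, 0.009, -0.056]
[0.029, 0.005, 0.006, 0.007, 0.009, -0.056]
[0.028, 0.006, 0.007, 0.007, 0.009, -0.056]
[0.028, 0.008, 0.007, 0.007, 0.009, -0.056]
[0.027, 0.01, 0.007, 0.007, 0.009, -0.056]
```

Call:
carry_out:
  motion:
    - [0.029,0.002,0.006,0.007,0.009,-0.056,0.016]
    - [0.029,0.003,0.006,0.007,0.009,-0.056,0.016]
    - [0.029,0.005,0.006,0.007,0.009,-0.056,0.016]
    - [0.028,0.006,0.007,0.007,0.009,-0.056,0.016]
    - [0.028,0.008,0.007,0.007,0.009,-0.056,0.016]

```text
time: 2.0
eef_pos: [435.7, -35.8, 209.7]
tool_rot: [-179.4, -11.5, 85.1]
ft_force: [0.7, -0.6, 0.6]
finger_gap: 15.9
```

Call:
carry_out:
  motion:
    - [0.027,0.01,0.007,0.007,0.009,-0.056,0.016]
    - [0,0,0,0,0,0,0.016]
    - [0,0,0,0,0,0,0.016]

```text
time: 2.3
eef_pos: [447.6, -9.5, 208.0]
tool_rot: [-179.6, -12.1, 88.4]
ft_force: [-0.1, -0.4, 0.9]
finger_gap: 16.1
```

```bash
python3 -c "
from h import *
plan(-31,14,1)
im,d=grab_frame('scene');cv2.imwrite('pics/s1.png',im[120:320,160:520].repeat(2,0).repeat(2,1))"
```

```text
chute frame [-26.5   0.  130. ] turn deg [-0.   0.  -0.4] gap 16.067547248694297 F [-0.1 -0.4  0.9] t 2.3
[0.005, -0.0, 0.116, -0.0, 0.001, -0.007]
```

View pics/s1.png

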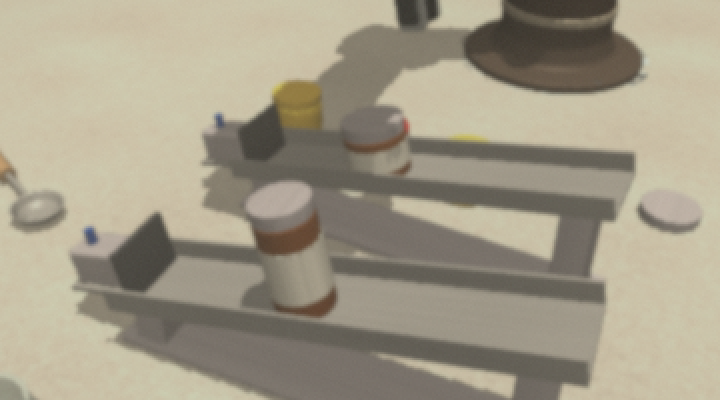

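The fingers (top, about (415,10) in the crop) are above and upslope of the jar at (375,140), over the chute line. I'll back off 8 mm and go down to 14 mm above the floor.

Call:
carry_out:
  motion:
    - [0.008,0,0.025,0,0,-0.007,0.016]
    - [0,0,0.03,0,0,0,0.016]
    - [0,0,0.025,0,0,0,0.016]
    - [0,0,0.015,0,0,0,0.016]
    - [0,0,0,0,0,0,0.016]

```text
time: 2.85
eef_pos: [446.5, 17.6, 115.5]
tool_rot: [-179.6, -12.1, 88.6]
ft_force: [0.6, 0.7, 1.1]
finger_gap: 16.1
```

Call:
carry_out:
  motion:
    - [0,0,0.01,0,0,0,0.016]
    - [0,0,0.01,0,0,0,0.016]
    - [0,0,0,0,0,0,0.016]
    - [0,0,0,0,0,0,0.016]

```text
time: 3.25
eef_pos: [448.2, 22.6, 97.7]
tool_rot: [-179.8, -12.1, 88.8]
ft_force: [-0.1, 0.2, 0.2]
finger_gap: 16.0
```

```bash
python3 -c "
from h import *
plan(86,14,1)
im,d=grab_frame('scene');cv2.imwrite('pics/s2.png',im[120:320,160:520].repeat(2,0).repeat(2,1))"
```

```text
chute frame [-34.8   0.4  15.4] turn deg [0. 0. 0.] gap 16.03957965312728 F [-0.1  0.2  0.2] t 3.25
[-0.121, -0.0, 0.001, 0.001, 0.0, 0.0]
```

View pics/s2.png

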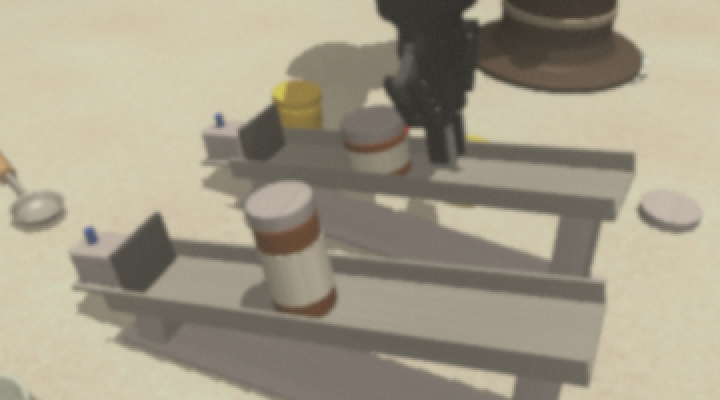

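The fingers are inside the chute at (445,145), clear of the walls and about 25 mm behind the jar (375,140). I'll start the push, gently.

Call:
carry_out:
  motion:
    - [-0.008,0,0,0,0,0,0.016]
    - [-0.008,0,0,0,0,0,0.016]
    - [-0.005,0,0,0,0,0,0.016]
    - [-0.005,0,0,0,0,0,0.016]
    - [-0.005,0,0,0,0,0,0.016]

```text
time: 3.8
eef_pos: [447.6, -8.0, 91.1]
tool_rot: [-179.8, -12.1, 88.8]
ft_force: [1.0, 0.5, 1.0]
finger_gap: 16.1
```

Call:
carry_out:
  motion:
    - [-0.005,0,0,0,0,0,0.016]
    - [-0.005,0,0,0,0,0,0.016]
    - [-0.005,0,0,0,0,0,0.016]
    - [-0.005,0,0,0,0,0,0.016]
    - [-0.005,0,0,0,0,0,0.016]

```text
time: 4.3
eef_pos: [447.0, -32.3, 85.8]
tool_rot: [-179.8, -12.1, 88.8]
ft_force: [0.3, 1.7, 1.5]
finger_gap: 15.9
```

Call:
carry_out:
  motion:
    - [-0.005,0,0,0,0,0,0.016]
    - [-0.005,0,0,0,0,0,0.016]
    - [-0.005,0,0,0,0,0,0.016]
    - [-0.005,0,0,0,0,0,0.016]
    - [-0.005,0,0,0,0,0,0.016]

```text
time: 4.8
eef_pos: [446.4, -56.8, 80.5]
tool_rot: [-179.8, -12.1, 88.8]
ft_force: [-0.4, 0.9, 1.0]
finger_gap: 15.9
```

```bash
python3 -c "
from h import *
plan(86,14,1)
im,d=grab_frame('scene');cv2.imwrite('pics/s3.png',im[120:320,160:520].repeat(2,0).repeat(2,1))"
```

```text
chute frame [46.5  0.4 15.3] turn deg [0. 0. 0.] gap 15.892611597770115 F [-0.4  0.9  1. ] t 4.8
[-0.039, -0.0, 0.001, 0.001, 0.0, 0.0]
```

View pics/s3.png

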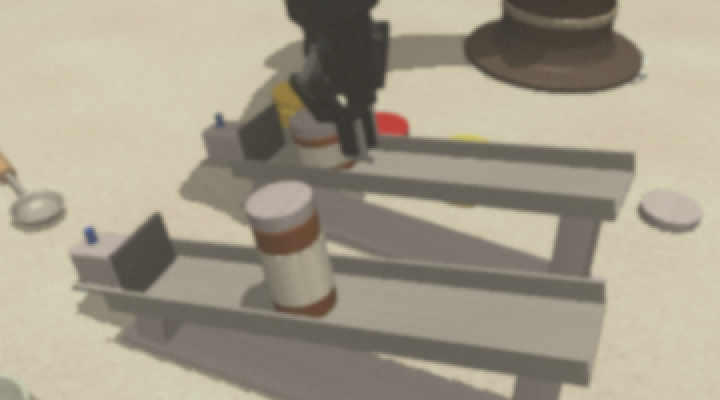

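The jar is upright, in contact with the fingers and sliding (lid about (320,122)). About 39 mm should be left, so I'll continue and then creep.

Call:
carry_out:
  motion:
    - [-0.005,0,0,0,0,0,0.016]
    - [-0.005,0,0,0,0,0,0.016]
    - [-0.005,0,0,0,0,0,0.016]
    - [-0.005,0,0,0,0,0,0.016]
    - [-0.005,0,0,0,0,0,0.016]

```text
time: 5.35
eef_pos: [445.9, -81.3, 75.2]
tool_rot: [-179.8, -12.1, 88.8]
ft_force: [-0.8, 0.6, 1.0]
finger_gap: 16.2
```

Call:
carry_out:
  motion:
    - [-0.003,0,0,0,0,0,0.016]
    - [-0.002,0,0,0,0,0,0.016]
    - [-0.002,0,0,0,0,0,0.016]
    - [-0.001,0,0,0,0,0,0.016]

```text
time: 5.75
eef_pos: [445.8, -88.8, 73.7]
tool_rot: [-179.8, -12.1, 88.8]
ft_force: [-1.1, 0.4, -0.7]
finger_gap: 16.0
```

```bash
python3 -c "
from h import *
plan(86,14,1)"
```

```text
chute frame [79.2  0.4 15.3] turn deg [0. 0. 0.] gap 15.960853399771247 F [-1.1  0.4 -0.7] t 5.75
[-0.007, -0.0, 0.001, 0.001, 0.0, 0.0]
```

Now creeping 1 mm per row and watching for a force rise.

Call:
carry_out:
  motion:
    - [-0.001,0,0,0,0,0,0.016]
    - [-0.001,0,0,0,0,0,0.016]
    - [-0.001,0,0,0,0,0,0.016]
    - [-0.001,0,0,0,0,0,0.016]

```text
time: 6.15
eef_pos: [445.7, -92.6, 72.9]
tool_rot: [-179.8, -12.1, 88.8]
ft_force: [0.2, 1.0, 0.7]
finger_gap: 15.7
```

Call:
carry_out:
  motion:
    - [-0.001,0,0,0,0,0,0.016]
    - [-0.001,0,0,0,0,0,0.016]

```text
time: 6.35
eef_pos: [445.7, -94.6, 72.5]
tool_rot: [-179.8, -12.1, 88.8]
ft_force: [-0.3, 1.1, 1.0]
finger_gap: 15.7
```

Call:
carry_out:
  motion:
    - [-0.001,0,0,0,0,0,0.016]

```text
time: 6.45
eef_pos: [445.7, -95.1, 72.3]
tool_rot: [-179.8, -12.1, 88.8]
ft_force: [-0.9, 5.1, 3.4]
finger_gap: 16.4
```

Call:
carry_out:
  motion:
    - [-0.0005,0,0,0,0,0,0.016]
    - [0,0,0,0,0,0,0.016]

```text
time: 6.65
eef_pos: [445.6, -95.1, 72.3]
tool_rot: [-179.8, -12.2, 88.8]
ft_force: [0.1, 5.2, 2.4]
finger_gap: 15.7
```

```bash
python3 -c "
from h import *
plan(86,14,1)
im,d=grab_frame('scene');cv2.imwrite('pics/s4.png',im[120:320,160:520].repeat(2,0).repeat(2,1))"
```

```text
chute frame [85.7  0.4 15.3] turn deg [ 0.  -0.   0.1] gap 15.657984531570877 F [0.1 5.2 2.4] t 6.65
[-0.0, -0.0, 0.001, 0.0, -0.001, 0.001]
```

View pics/s4.png

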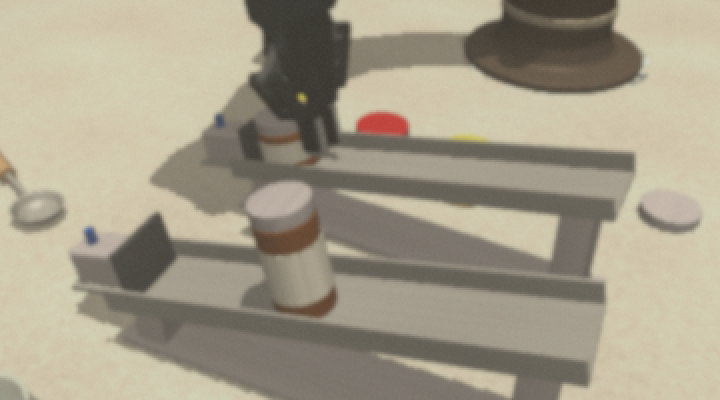

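The jar (280,140) stands against the stop plate. The fingers were blocked at x ≈ 86 mm with about 5 N, as predicted. I'll back straight off upslope, then lift out.

Call:
carry_out:
  motion:
    - [0.004,0,0,0,0,0,0.016]
    - [0.01,0,0,0,0,0,0.016]
    - [0.02,0,0,0,0,0,0.016]
    - [0.02,0,0,0,0,0,0.016]
    - [0.01,0,-0.01,0,0,0,0.016]

```text
time: 7.2
eef_pos: [446.1, -33.5, 95.3]
tool_rot: [-179.7, -12.1, 88.9]
ft_force: [0.2, 0.2, -0.6]
finger_gap: 15.9
```

Call:
carry_out:
  motion:
    - [0.01,0,-0.03,0,0,0,0.016]
    - [0.02,0,-0.04,0,0,0,0.016]
    - [0.03,0,-0.04,0,0,0,0.016]
    - [0.04,0,-0.03,0,0,0,0.016]
    - [0.04,0,-0.01,0,0,0,0.016]

```text
time: 7.7
eef_pos: [451.0, 70.3, 275.4]
tool_rot: [179.9, -12.0, 88.7]
ft_force: [0.8, -0.2, -1.8]
finger_gap: 16.3
```

Call:
carry_out:
  motion:
    - [0.04,0,0,0,0,0,0.016]
    - [0.03,0,0,0,0,0,0.016]
    - [0,0,0,0,0,0,0.016]
    - [0,0,0,0,0,0,0.016]

```text
time: 8.1
eef_pos: [451.0, 138.4, 286.5]
tool_rot: [-179.8, -12.0, 88.9]
ft_force: [-0.0, -0.3, -1.0]
finger_gap: 15.7
```

```bash
python3 - <<'E'
from h import *
im,d,P=cloud("top"); cv2.imwrite("pics/t5.png",im[60:260,140:440].repeat(2,0).repeat(2,1))
def lid(P,r,hh,o):
    A=P[r].reshape(-1,3);A=A[~np.isnan(A).any(1)]-o
    x,y,h=A@X,A@Y,A@N;m=(abs(h-hh)<4)&(x<155)
    return m.sum(),[np.percentile(q[m],[2,50,98]).round(1) for q in(x,y,h)]
P0=np.load("top0.npz")["P"]
a=np.s_[170:240,160:352]
a2=np.s_[170:240,300:400]
print("before",lid(P0,a,50,O)); print("after",lid(P,a2,50,O))
for Q in(P0,P): print("tall",np.nanmean(Q[84:102,270:288].reshape(-1,3),0).round(1))
print(sense()["eef_pos"],sense()["ft_force"],sense()["time"])
E
```

```text
before (np.int64(796), [array([ 5.6, 29.2, 53.1]), array([-23.2,  -0. ,  23.8]), array([47.4, 49.9, 52.3])])
after (np.int64(732), [array([ 96.7, 120.2, 145.4]), array([-24.8,  -1.9,  22.2]), array([47.7, 50. , 52. ])])
tall [620.9 -26.2 155.1]
tall [620.9 -26.2 155.1]
[451.08119657 137.50152935 286.06237633] [ 0.88302796 -0.03858108  0.46729438] 8.15
```

View pics/t5.png

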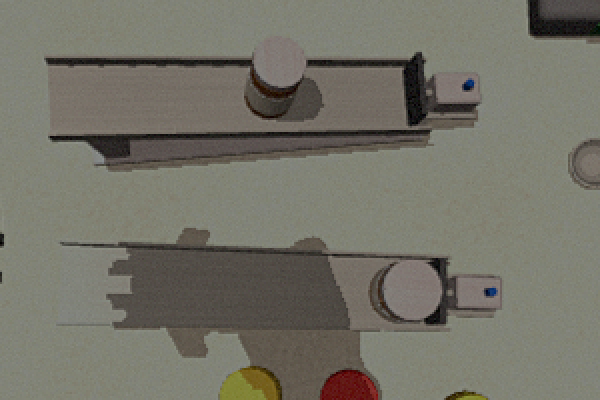

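The top view shows the jar at (410,290) in the crop, touching the dark plate. Measured x is 121 against 123 nominal, within calibration error, but I'll check it against the measured plate face.

```bash
python3 - <<'E'
from h import *
def rep(P,n):
    A=P[175:240,330:400].reshape(-1,3);A=A[~np.isnan(A).any(1)]-O
    x,y,h=A@X,A@Y,A@N
    m=(abs(h-45)<2.5)&(x>140)&(abs(abs(y)-23.5)<4.5)
    print(n,"plate top",m.sum(),np.percentile(x[m],[0,10,50,90,100]).round(1))
    m=(h>8)&(h<40)&(x>140)&(x<156)&(abs(y)<26)
    if m.any(): print("  face",m.sum(),np.percentile(x[m],[5,50,95]).round(1))
rep(np.load("top0.npz")["P"],"before top")
import numpy as np
xs=[]
for k in range(4):
    im,d,P=cloud("top");A=P[170:240,300:400].reshape(-1,3);A=A[~np.isnan(A).any(1)]-O
    x,y,h=A@X,A@Y,A@N;m=(abs(h-50)<3)&(x<155)&(x>85)
    c,r=cv2.minEnclosingCircle(np.c_[x,y][m&(x<147)].astype(np.float32)); xs.append((*c,r,np.median(x[m])))
print(np.round(xs,1))
im,d=grab_frame('scene');cv2.imwrite('pics/s6.png',cv2.resize(im[160:220,255:385],None,fx=6,fy=6,interpolation=cv2.INTER_CUBIC))
E
```

```text
before top plate top 28 [147.7 149.1 150.9 153.2 153.5]
  face 161 [147.9 148.5 149.2]
[[121.1  -1.3  26.7 120.6]
 [121.2  -1.2  26.9 121.1]
 [121.   -1.1  27.  120.6]
 [121.5  -1.3  26.9 120.4]]
```

View pics/s6.png

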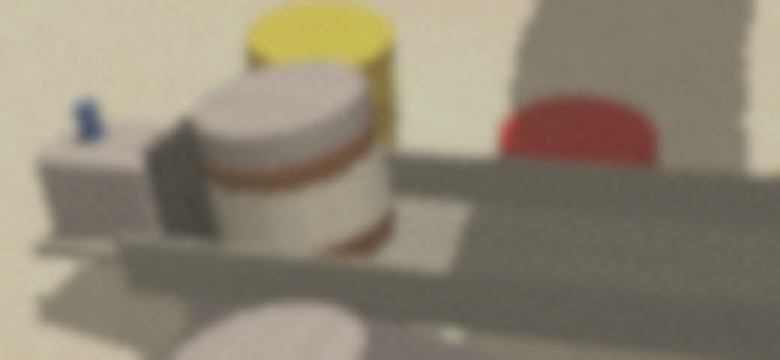

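The plate face measures x = 148.5 and the jar centre 121.2. The 27.3 mm between them equals the jar's 27 mm radius, so it is touching. The picture shows it upright against the plate (lid (285,110), plate (185,180)) with the gripper clear.

```bash
python3 -c "
from h import *
print(job.sign_off())"
```

```text
the job is handed in; nothing more can be done
None
```

I pushed the squat jar about 92 mm down its chute with nearly closed fingers. When it reached the stop I backed off upslope, lifted the gripper clear, and handed the job in at about 8.5 s.

- **Against the stop:** the arm was blocked with about 5 N of push, where contact was expected. Afterwards the jar centre measured 27.3 mm from the plate face, against its 27 mm radius, and it stood upright.
- **One disagreement:** the jar centre measured x ≈ 121 mm in the chute frame, not the nominal 123. The plate face measured about 1.5 mm short as well (148.5 mm, not 150), so I put this down to calibration error.
- **Tall jar:** it did not move; its measured position was the same before and after.

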